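# Close up the chip mill and hold its cover shut

### The arm

A 6-joint arm with a two-finger parallel gripper is mounted at the origin on the work surface. World frame = base frame: x ahead of the robot, y to its left, z up, the work surface at z = 0. Lengths are in m, angles in rad, forces in N, time in s.
With the tool pointing down it reaches from about 0.25 to 0.775 m from the base axis. Payload 4 kg.
Tool frame: the origin (TCP) lies midway between the tips of the shut fingers; the grasp point (between the pads) lies 19 mm behind it (robot.hold_point_z is the distance from the TCP to the grasp point, in m); z points along the fingers, y is the line along which they close (so a half turn about z gives the same grasp; the last joint's range is limited). The gripper opens to 94 mm and grips with 3 to 60 N. Pads are 16 mm wide; open, the fingers measure 119 mm over their backs; the gripper's body (75 mm by 177 mm) begins 78 mm behind the grasp point.
Start: joints at [-1.247, 0.087, 1.371, -0, 1.684, -0.103], TCP at [0.228, -0.501, 0.206] pointing down, gripper open.
Joint ranges: [-3.1, 3.1], [-0.76, 2.03], [0.27, 2.55], [-1.08, 4.22], [0.17, 2.65], [-2.57, 2.57]. Speed limits (rad/s): [2.79, 2.79, 3.14, 3.14, 3.14, 3.14].

### API

Orientations are given as [roll, pitch, yaw] about the fixed x, y, z axes, in that order (R = Rz(yaw) Ry(pitch) Rx(roll)).
In Python, from bench import readout, imaging, robot gives the robot as it stands.
- The arm moves only by the tool carry_out, never from a script. Its argument "motion" is text: rows parted by semicolons, each of 7 numbers parted by spaces: the shift along the tool's x, y, z each as a share of 200 mm, from -1 to 1, then the turn, a rotation vector about the tool's x, y, z each as a share of 120 degrees, from -1 to 1, then the opening, from 0 (shut) to 1 (fully open). A call has 1 to 12 rows; each row shifts and turns the commanded pose from where the row before left it, along the tool's axes as they then stand; what a row does not reach is not made up. A row lasts 1/8 s, in which the tool goes at most 62.5 mm and 10.7 degrees, less where a joint would pass 70% of its speed; a pose out of reach is approached as far as the arm can. A call with a number of a shift or a turn outside -1 to 1 is refused whole. A call with a gripper value outside its range is refused whole. The fingers move at their own pace and stop on an object; the grip force is fixed at half the most. Time passes only in rows, so rows that do not move let the fingers close. It gives the time, the measured TCP pose, the force, the opening and the grip force at its end, in the units of the state.
- readout.get_obs(): the state, without advancing time (a new reading comes with each control period).
- imaging.snapshot(name): name is "scene" or "top" or "wrist"; returns a dict with "pixels" (480x640x3 uint8, red, green, blue), "fx", "fy", "cx", "cy" (pixels), "dist_coeffs" ([k1, k2, p1, p2, k3] as OpenCV has them; the pictures are not rectified), "R" (3x3) and "t" (3): a world point X has camera coordinates R X + t. Camera axes: x right, y down, z forward; pixel columns grow to the right and rows downward; lengths in m; the calibration is good to about 2 mm. A picture is of the moment at which its call begins. There is no depth.
- robot.close_job(): hands the job in; it is judged then, once.
The state is a dict: "time": time; "joint_positions": joint angles; "qvel": joint speeds; "joint_torque": joint torques, N m; "tool_pos": TCP position; "ee_rot": TCP orientation; "wrist_force": force on the tool from outside, world axes, zero at the start; "wrist_torque": the same for the moment, N m; "width": finger opening in m; "finger_force": force on a finger pad.
Only numpy, scipy, OpenCV 4.12 (cv2) and the standard library are available. Lean on these libraries where they do the work, as an engineer would, in place of code of your own. Each camera call takes 0.05 s, during which the arm holds its last target. There are 200 camera calls.

### The job

Close up the benchtop chip mill: first push the small red-tipped lift lever fully down, then turn the black quarter-turn fastener in the white cover until its slot lines up with the two red marks and leave it so. Then press the sprung cover down flush on its frame and finish while still holding it pressed shut with the gripper; do not disturb the things standing around the mill.

Things in the scene. Friction and masses are not known exactly. Their poses are not given: they have to be found in the camera images.
- mill: Blue benchtop mill, fixed, 250 x 300 mm (its x, y), blue top 110 mm up; origin: centre of its underside, z up. Its -x side (chute) faces roughly to the robot. A dark frame rises to 125 mm under the white cover. Grey motor (85 mm long) on its -y side. The lever head (two grey cheeks, to 152 mm high, 50 mm long in x, y = 105 to 145 mm) stands on its +y side.
- lift_lever (a joint): Angle of the lift lever in rad: 0 = fully down (level, pointing to mill -x), positive = raised, up to 1.1; starts raised by 0.6 to 0.95. It stays where it is left; pushing it down at the tip takes about 2 N and it meets a stop at 0. While raised, its cam stops the cover from closing.
- lever_tip (a point): Centre of the red ball (22 mm across) at the end of the steel lever (10 mm thick). The pivot axis is parallel to the mill's y at mill (0, 125, 140) mm; the ball is 80 mm from it: with the lever down it is at mill (-80, 125, 140) mm, 30 mm above the blue top.
- fastener (a joint): Angle of the fastener in the cover in rad: 0 = its slot lines up with the two red marks; positive = anticlockwise seen from above. Starts 0.75 to 1.4 (so turn it clockwise), stops at -0.5 and 1.6; takes about 0.05 N m and stays where it is left. A cross pin beneath it stops the cover from closing unless it is lined up.
- fastener_grip (a point): Middle of the fastener's black grip bar: 40 mm long (point x, along the slot), 12 mm thick (y), reaching 12 mm below and above this point, 6 mm white slot line on top; z = turning axis, square to the cover. Under the bar: a 36 mm round collar, top 12 mm below this point; cover surface 17 mm below. 165 mm from the hinge, mid-width. Red marks: along the cover's x, 31 mm either side of the axis.
- cover (a joint): Hinge angle of the cover in rad: 0 = flush on the frame (hard stop), positive = open, its edge near the robot lifted. A springy seal holds it ajar at about 0.09 rad; pressing it flush at the pad takes about 9 N, and it springs up again when let go.
- press_pad (a point): Centre of the top of the dark round pad (36 mm across, flat) on the cover, 165 mm from the hinge line and 62 mm to the mill's -y side of the fastener's axis; z is square to the cover, x along the cover away from the robot. A good place to press. With the cover flush it is 131 mm above the table.
- cover_hinge (a point): Middle of the cover's hinge line, at mill (100, 0, 125) mm, the line along the mill's y. The white cover is 200 mm (from the hinge toward mill -x) by 180 mm, 5 mm thick, and lies from 125 to 130 mm above the table when flush.
- drink_can: Red can, 66 mm across, 115 mm high, standing; origin: centre of its underside. Leave alone.
- clear_cup: Clear plastic cup, 86 mm across, 105 mm high, standing; origin: centre of its underside. Leave alone.
- foam_block: White block 60 x 60 x 45 mm with a round hole in its top; origin: centre of its underside. Leave alone.
- terrazzo_tile: Speckled six-sided terrazzo sample, 80 mm across, 12 mm thick, lying flat; origin: centre of its underside. Leave alone.

How it is judged:
On the way, in this order (a step that is already met when the one before it is completed fails the run):
1. the lift lever is pushed fully down (value of joint lift_lever below 0.12 rad), for 0.2 s.
2. the fastener's slot is lined up with the red marks (value of joint fastener between -0.15 and 0.15 rad), for 0.2 s.
At the end, for the whole second after the job is handed in: The cover is held flush (hinge within 0.02 rad of shut) by the gripper's fingers pressing with more than 4 N, the fastener's slot is within 0.15 rad of the marks, and the lift lever is within 0.15 rad of fully down; can, cup, block and tile have not been moved by more than 25 mm (all of step 2 and value of joint cover below 0.02 rad and contact force between the fingers and mill above 4 N and value of joint lift_lever below 0.15 rad); the arm keeps its last pose, push and grip.
It fails at once if the can, cup, block or tile is moved more than 25 mm (distance of any of drink_can, clear_cup, foam_block, terrazzo_tile from where it was at the start of the episode above 0.025 m).
It also fails if it takes over 54 s, if anything falls off the work surface, if the arm or the gripper's body presses on something with over 40 N, if the wrist force passes 120 N, or if a joint passes its speed limit or range.

## Working session

There is one attempt and no reset: what is moved stays moved. The work goes in short steps, Python scripts to look and compute and a tool call to move; the robot and the scene stay as the last step left them, time stands still between calls to the robot, and variables do not carry over. Pictures are saved under pics/ and viewed, at most 10 in all, crops included, and the job is handed in when it is done.

Besides the shell and the picture viewer there is one more tool, called after "Emit:" as name(argument=value, ...) on one line, values as JSON. carry_out: Moves the arm, as the interface text tells. Its arguments: {"type":"object","properties":{"motion":{"type":"string"}},"required":["motion"]}

```bash
mkdir -p pics
python3 - <<'E'
from bench import readout, imaging, robot
import cv2, numpy as np
for n in ["scene","top"]:
    s=imaging.snapshot(n); cv2.imwrite(f"pics/{n}0.png",s["pixels"][:,:,::-1])
    np.savez(f"{n}0.npz",**{k:np.array(v) for k,v in s.items()})
    print(n,s["fx"],s["dist_coeffs"],(-np.array(s["R"]).T@s["t"]).round(3))
o=readout.get_obs();print({k:np.round(v,3) for k,v in o.items()})
E
```

```text
scene 549.7628708625881 [-0.01913943  0.          0.          0.          0.        ] [ 1.61  -0.344  0.957]
top 481.46227795459566 [-0.08040682  0.          0.          0.          0.        ] [0.39  0.005 1.191]
{'time': np.float64(0.1), 'joint_positions': array([-1.247,  0.088,  1.372,  0.   ,  1.684, -0.103]), 'qvel': array([ 0.001, -0.001, -0.002,  0.001,  0.002, -0.002]), 'joint_torque': array([ 3.0000e-03, -3.4125e+01, -3.0330e+01,  7.2000e-02,  3.0000e-02,
       -0.0000e+00]), 'tool_pos': array([ 0.228, -0.5  ,  0.204]), 'ee_rot': array([-3.14 , -0.   ,  0.427]), 'wrist_force': array([-0.127, -1.004, -0.19 ]), 'wrist_torque': array([-0.011, -0.02 ,  0.032]), 'finger_force': np.float64(0.0), 'width': np.float64(0.094)}
```

View pics/scene0.png

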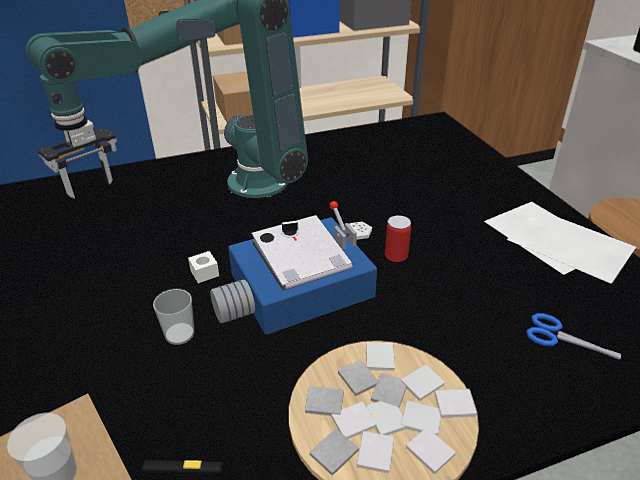

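View pics/top0.png

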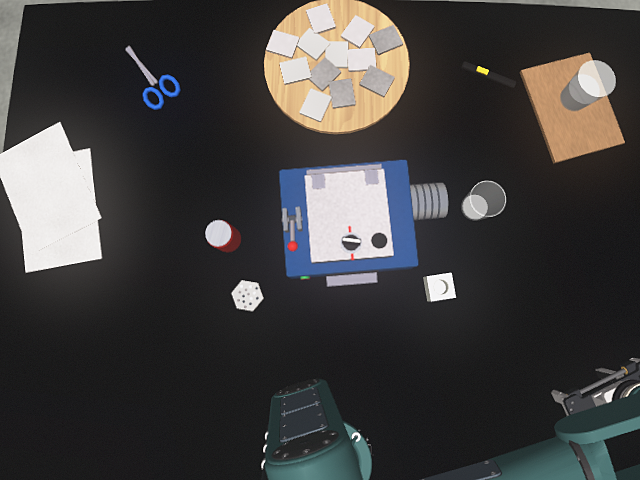

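The top view shows the mill centred near (347,218), the lever ball at (292,246), fastener at (351,242) with red marks at (350,229) and (352,256), and the pad at (379,240). The can (222,236), tile (247,295), foam block (440,287) and cup (485,200) stand around it. In the scene view the ball is at (334,205).

```bash
cat > h.py <<'E'
import numpy as np, cv2
from bench import readout, imaging, robot
def load(n): return dict(np.load(n+".npz"))
def snap(n): return {k:np.array(v) for k,v in imaging.snapshot(n).items()}
def ray(s,uv):
    K=np.array([[s["fx"],0,s["cx"]],[0,s["fy"],s["cy"]],[0,0,1.]])
    p=cv2.undistortPoints(np.array(uv,float).reshape(-1,1,2),K,s["dist_coeffs"].astype(float))[:,0]
    d=np.c_[p,np.ones(len(p))]@s["R"]
    return -s["R"].T@s["t"],d
def onz(s,uv,z):
    c,d=ray(s,uv); return c+d*((z-c[2])/d[:,2])[:,None]
def tri(s1,u1,s2,u2):
    c1,d1=ray(s1,u1);c2,d2=ray(s2,u2);d1=d1[0];d2=d2[0]
    a=np.linalg.lstsq(np.c_[d1,-d2],c2-c1,rcond=None)[0]
    p,q=c1+a[0]*d1,c2+a[1]*d2
    return (p+q)/2,np.linalg.norm(p-q)
def blobs(m,box,amin=8):
    x0,y0,x1,y1=box; k=np.zeros(m.shape,np.uint8);k[y0:y1,x0:x1]=m[y0:y1,x0:x1]
    n,_,st,c=cv2.connectedComponentsWithStats(k)
    return [(c[i].round(1),st[i,4],st[i,:4]) for i in range(1,n) if st[i,4]>=amin]
def masks(s):
    p=s["pixels"].astype(int);r,g,b=p[...,0],p[...,1],p[...,2]
    return dict(red=(r>120)&(g<90)&(b<90),blue=(b>90)&(r<70)&(b>g*1.3),black=(r+g+b<150),white=(r>150)&(g>150)&(b>150))
E
python3 - <<'E'
from h import *
t=load("top0");s=load("scene0")
mt=masks(t);ms=masks(s)
print("topred",blobs(mt["red"],(270,150,420,290),3))
print("scred",blobs(ms["red"],(250,195,370,260),3))
print("topblack",blobs(mt["black"],(312,220,392,258)))
bl=np.zeros((480,640),np.uint8);bl[150:285,270:425]=mt["blue"][150:285,270:425]
c=max(cv2.findContours(bl,0,2)[0],key=cv2.contourArea)
pts=onz(t,c[:,0].astype(float),.11)
r=cv2.minAreaRect((pts[:,:2]*1000).astype(np.float32));print(r)
sub=cv2.resize(t["pixels"][140:300,260:430],None,fx=4.5,fy=3.7*1,interpolation=cv2.INTER_CUBIC)
sub=cv2.resize(t["pixels"][215:270,270:400],None,fx=6,fy=6,interpolation=cv2.INTER_CUBIC)
cv2.imwrite("pics/crop0.png",sub[:,:,::-1])
b0=[x for x in blobs(mt["red"],(280,235,305,257))];b1=blobs(ms["red"],(325,198,345,212))
print("ball",tri(t,b0[0][0],s,b1[0][0]))
E
```

```text
topred [(array([349., 229.]), np.int32(5), array([349, 227,   1,   5], dtype=int32)), (array([292.1, 245.8]), np.int32(73), array([288, 241,   9,  10], dtype=int32)), (array([352.1, 257.1]), np.int32(10), array([351, 254,   4,   6], dtype=int32))]
scred [(array([333.2, 204.6]), np.int32(50), array([330, 201,   8,   8], dtype=int32)), (array([294.3, 238.3]), np.int32(7), array([293, 237,   3,   4], dtype=int32))]
topblack []
((574.76513671875, -32.419036865234375), (249.60482788085938, 297.7911376953125), 6.002983570098877)
ball (array([0.49784993, 0.08491262, 0.18806696]), np.float64(0.0009063140607852959))
```

View pics/crop0.png

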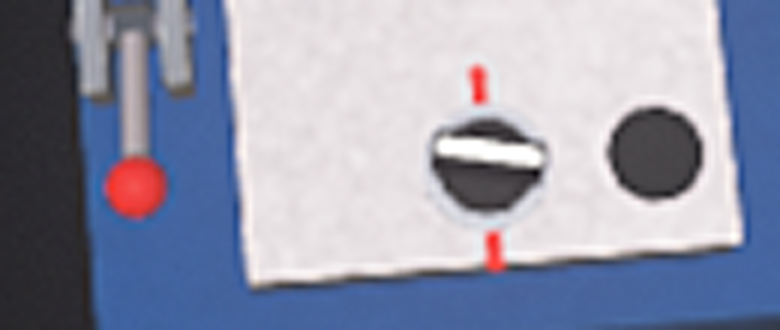

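```bash
cat >> h.py <<'E'
from scipy.spatial.transform import Rotation as Ro
C=np.array([.5748,-.0324,0]);TH=np.radians(6.0)
def w(m): return C+Ro.from_euler('z',TH).apply(np.array(m)/1000.)
def rel(p,rpy,o=None):
    o=o or readout.get_obs(); R0=Ro.from_euler('xyz',o["ee_rot"])
    if hasattr(rpy,'as_matrix'): R1=rpy
    else: R1=Ro.from_euler('xyz',rpy)
    return "T",np.round(p,4),"shift",(R0.inv().apply(p-o["tool_pos"])/.2).round(3),"turn",((R0.inv()*R1).as_rotvec(degrees=True)/120).round(3)
E
python3 - <<'E'
from h import *
Y=TH+np.pi/2
o=readout.get_obs(); a=dict(o); a["ee_rot"]=[np.pi,0,Y]; 
print(rel(np.array([.228,-.5,.30]),[np.pi,0,Y]))
a["tool_pos"]=np.array([.228,-.5,.30]); print(rel(w([-66,125,300]),[np.pi,0,Y],a))
E
```

```text
('T', array([ 0.228, -0.5  ,  0.3  ]), 'shift', array([ 0.003, -0.001, -0.478]), 'turn', array([-0.001, -0.001, -0.596]))
('T', array([0.4961, 0.085 , 0.3   ]), 'shift', array([2.769, 1.639, 0.   ]), 'turn', array([0., 0., 0.]))
```

Emit:
carry_out(motion="0 0 -0.24 0 0 0 0; 0 0 -0.24 0 0 0 0; 0 0 0 0 0 -0.085 0; 0 0 0 0 0 -0.085 0; 0 0 0 0 0 -0.085 0; 0 0 0 0 0 -0.085 0; 0 0 0 0 0 -0.085 0; 0 0 0 0 0 -0.085 0; 0 0 0 0 0 -0.086 0")

```text
time: 1.23
tool_pos: [0.2276, -0.5005, 0.3008]
ee_rot: [-3.141, -0.001, 1.681]
wrist_force: [-0.6, -0.4, 0.5]
width: 0.0078
finger_force: 0.0
```

Emit:
carry_out(motion="0.23 0.137 0 0 0 0 0; 0.23 0.137 0 0 0 0 0; 0.23 0.137 0 0 0 0 0; 0.23 0.137 0 0 0 0 0; 0.23 0.137 0 0 0 0 0; 0.23 0.137 0 0 0 0 0; 0.23 0.137 0 0 0 0 0; 0.23 0.137 0 0 0 0 0; 0.23 0.137 0 0 0 0 0; 0.23 0.137 0 0 0 0 0; 0.23 0.137 0 0 0 0 0; 0.23 0.137 0 0 0 0 0")

```text
time: 2.72
tool_pos: [0.4975, 0.0843, 0.301]
ee_rot: [-3.141, 0.0, 1.675]
wrist_force: [0.6, -0.4, -0.1]
width: 0.0006
finger_force: 0.0
```

Run:
```python
from h import *
Y=TH+np.pi/2
o=readout.get_obs(); print(o["tool_pos"],o["ee_rot"],o["joint_positions"].round(2),o["wrist_force"].round(2),o["width"])
print(rel(w([-66,125,207]),[np.pi,0,Y])); print(rel(w([-80,125,149]),[np.pi,0,Y]))
```

```text
[0.4975458  0.08426637 0.30099492] [-3.14100168e+00  3.57321848e-04  1.67518165e+00] [ 0.06 -0.01  1.29 -0.    1.87 -0.05] [ 0.63 -0.41 -0.1 ] 0.000588911307734262
('T', array([0.4961, 0.085 , 0.207 ]), 'shift', array([ 0.005, -0.007,  0.47 ]), 'turn', array([-0.,  0., -0.]))
('T', array([0.4822, 0.0836, 0.149 ]), 'shift', array([ 0.005, -0.076,  0.76 ]), 'turn', array([-0.,  0., -0.]))
```

Emit:
carry_out(motion="0.005 -0.007 0.2 0 0 0 0; 0 0 0.2 0 0 0 0; 0 0 0.07 0 0 0 0; 0 -0.008 0.05 0 0 0 0; 0 -0.009 0.05 0 0 0 0; 0 -0.012 0.05 0 0 0 0; 0 -0.013 0.05 0 0 0 0; 0 -0.013 0.05 0 0 0 0; 0 -0.013 0.045 0 0 0 0; 0 0 0 0 0 0 0; 0 0 0 0 0 0 0; 0 0 0 0 0 0 0")

```text
time: 4.22
tool_pos: [0.4837, 0.082, 0.1505]
ee_rot: [3.137, 0.0, 1.675]
wrist_force: [0.1, -0.5, 7.7]
width: 0.0003
finger_force: 3.9
```

Run:
```python
from h import *
o=readout.get_obs(); print(o["tool_pos"],o["wrist_force"].round(2))
s=snap("scene");ms=masks(s);print(blobs(ms["red"],(300,180,380,260),3))
K=np.array([[s["fx"],0,s["cx"]],[0,s["fy"],s["cy"]],[0,0,1.]])
P=np.array([w([-80*np.cos(a),125,140+80*np.sin(a)]) for a in (0,.1,.2,.4)])
print(cv2.projectPoints(P,cv2.Rodrigues(s["R"])[0],s["t"],K,s["dist_coeffs"])[0][:,0].round(1))
cv2.imwrite("pics/s1.png",cv2.resize(s["pixels"][160:320,220:420],None,fx=3.5,fy=3.5)[:,:,::-1])
```

```text
[0.48372137 0.08198989 0.15050914] [ 0.08 -0.52  7.67]
[(array([330.3, 216.7]), np.int32(35), array([327, 214,   8,   7], dtype=int32))]
[[330.3 217. ]
 [330.4 214.5]
 [330.6 212.3]
 [331.5 208.3]]
```

View pics/s1.png

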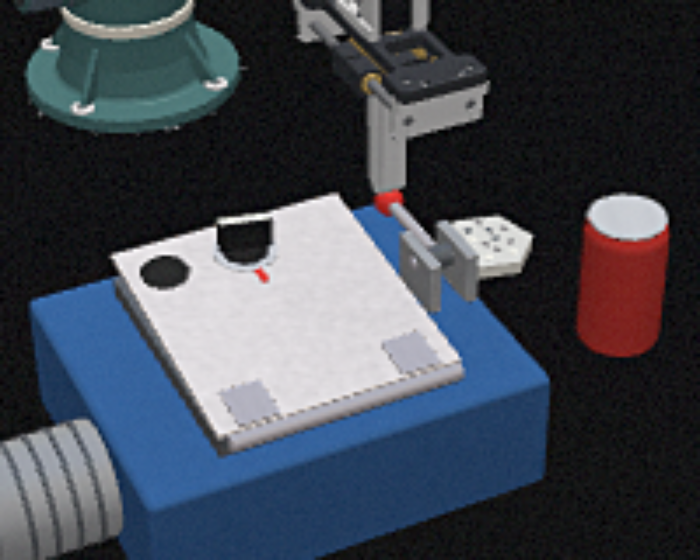

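The crop shows the fingers on the red ball at (390,203), with the lever level and its stop reached. The measured ball pixel (330.3,216.7) matches angle 0. Fastener next.

```bash
cat >> h.py <<'E'
A=.09
def fr(phi,h,a=A):  # pose above fastener: tool y along bar thickness, TCP h mm above grip point along the normal
    n=np.array([np.sin(a),0,np.cos(a)]);x=np.array([np.cos(a),0,-np.sin(a)]);y=np.array([0,1.,0])
    p=np.array([100,0,125])-165*x+(22+h)*n
    ty=np.cos(phi)*y-np.sin(phi)*x
    M=np.c_[np.cross(ty,-n),ty,-n]
    return w(p),Ro.from_euler('z',TH)*Ro.from_matrix(M)
E
python3 - <<'E'
from h import *
t=load("top0");s=load("scene0")
print(fr(1.37,0)[0], w([100-165+.45,0,145]))
print("marks",onz(t,[[349.3,229],[352.1,257]],.145))
# slot line in top: white within knob
p=t["pixels"].astype(int);m=np.zeros((480,640),np.uint8);m[232:252,338:366]=p[232:252,338:366].min(2)>0
g=p[...,0][234:250,341:364];print(g)
a=dict(readout.get_obs()); R0=Ro.from_euler('xyz',a["ee_rot"])
p1,R1=fr(1.37,60); q=a["tool_pos"]+[0,0,.09]
print(a["tool_pos"],p1)
a["tool_pos"]=q; print(rel(np.array([*p1[:2],q[2]]),R1,a))
E
```

```text
[ 0.51278671 -0.03891786  0.16174092] [ 0.51060361 -0.03914731  0.145     ]
marks [[ 0.5421403  -0.03650674  0.145     ]
 [ 0.48073219 -0.04360749  0.145     ]]
[[233 236 234 223 216 212 211 195 179 169 170 168 185 209 219 218 223 232
  237 236 235 233 234]
 [236 236 229 222 210 189 164 118  94  77  77  76 104 151 185 209 217 220
  233 237 235 234 234]
 [237 218 168 158 144 110  81  56  64  67  70  69  65  69 102 166 209 218
  224 234 234 234 233]
 [227 156 132 160 103  71  78  67  48  53  56  57  60  60  56  90 160 208
  224 229 236 237 233]
 [208 162 228 253 240 237 240 240 239 221 185 166 110  79  78  57  68 128
  155 180 229 240 234]
 [187 183 255 255 255 255 255 255 255 255 253 252 243 240 240 237 232 211
  153 126 207 241 234]
 [184 139 212 239 237 243 251 252 253 255 255 255 255 255 255 255 255 255
  239 173 196 239 236]
 [185  76  70  91  96 127 167 182 189 216 235 236 235 243 251 253 253 255
  255 206 197 235 237]
 [183  57  52  59  60  57  58  57  56  53  69  88  93 126 166 180 188 217
  210 162 196 231 234]
 [193 113  67  61  65  64  63  64  62  63  60  62  59  59  55  55  51  48
   39 131 217 231 233]
 [213 171  89  66  73  73  74  72  71  69  68  66  66  63  64  63  62  55
   49 158 230 231 232]
 [217 210 153  60  75  79  79  78  76  77  76  75  74  75  73  68  61  76
  113 177 228 232 232]
 [219 222 189  79  65  74  78  79  80  77  77  79  80  79  75  68  80 146
  195 210 228 233 231]
 [206 214 209 164  98  66  73  78  79  78  78  78  77  76  70  67 138 209
  221 222 232 234 228]
 [220 218 220 217 169  90  64  70  75  76  75  75  73  68  86 145 204 222
  207 218 233 231 230]
 [237 223 207 221 214 171 110  67  61  61  64  63  57  73 147 210 222 216
  216 226 234 234 235]]
[0.48372783 0.08196507 0.15050527] [ 0.51814988 -0.03835417  0.22149808]
('T', array([ 0.5181, -0.0384,  0.2405]), 'shift', array([-0.616,  0.109,  0.001]), 'turn', array([ 0.006,  0.067, -1.403]))
```

```bash
sed -i 's/    ty=np.cos(phi)\*y-np.sin(phi)\*x/    ty=np.sin(phi)*x-np.cos(phi)*y/; s/ty=np.sin/ty=-1*np.cos(phi)*y+np.sin/; s/\*x-np.cos(phi)\*y/*x/' h.py
python3 - <<'E'
from h import *
a=dict(readout.get_obs())
p1,R1=fr(1.35,60); q=a["tool_pos"]+[0,0,.09]
a["tool_pos"]=q; print(rel(np.array([*p1[:2],q[2]]),R1,a),R1.as_matrix()[:,1])
E
```

```text
('T', array([ 0.5181, -0.0384,  0.2405]), 'shift', array([-0.616,  0.109,  0.001]), 'turn', array([ 0.045, -0.005,  0.105])) [ 0.9893433  -0.11622887 -0.0876966 ]
```

Emit:
carry_out(motion="0 0 -0.2 0 0 0 0; 0 0 -0.25 0 0 0 0.5; -0.206 0.037 0 0 0 0 0.5; -0.205 0.036 0 0 0 0 0.5; -0.205 0.036 0 0 0 0 0.5; 0 0 0 0.022 -0.003 0.053 0.5; 0 0 0 0.022 -0.003 0.053 0.5; 0 0 0 0 0 0 0.5; 0 0 0 0 0 0 0.5")

```text
time: 5.4
tool_pos: [0.5167, -0.0382, 0.238]
ee_rot: [-3.052, 0.022, 1.456]
wrist_force: [0.3, 0.4, 0.2]
width: 0.0472
finger_force: 0.0
```

Run:
```python
from h import *
o=readout.get_obs();print(o["joint_positions"].round(2),o["width"],o["wrist_force"].round(1))
print(rel(*fr(1.35,30)),rel(*fr(1.35,-8)))
```

```text
[-0.16  0.08  1.31 -0.03  1.83 -0.05] 0.04715227029112223 [0.3 0.4 0.2]
('T', array([ 0.5155, -0.0386,  0.1916]), 'shift', array([0.002, 0.015, 0.232]), 'turn', array([-0.001,  0.001, -0.   ])) ('T', array([ 0.5121, -0.039 ,  0.1538]), 'shift', array([0.003, 0.016, 0.422]), 'turn', array([-0.001,  0.001, -0.   ]))
```

Emit:
carry_out(motion="0.003 0.016 0.15 0 0 0 0.5; 0 0 0.1 0 0 0 0.5; 0 0 0.1 0 0 0 0.5; 0 0 0.07 0 0 0 0.5; 0 0 0 0 0 0 0.5; 0 0 0 0 0 0 0; 0 0 0 0 0 0 0; 0 0 0 0 0 0 0; 0 0 0 0 0 0 0; 0 0 0 0 0 0 0")

```text
time: 6.65
tool_pos: [0.5134, -0.0392, 0.1549]
ee_rot: [-3.055, 0.023, 1.454]
wrist_force: [4.0, -1.0, -0.3]
width: 0.0115
finger_force: 30.0
```

Run:
```python
from h import *
o=readout.get_obs();print(o["joint_positions"].round(2),o["wrist_torque"].round(2))
print(rel(*fr(0,-8)))
```

```text
[-0.17  0.09  1.47 -0.03  1.67 -0.05] [-0.14 -0.8   0.04]
('T', array([ 0.5121, -0.039 ,  0.1538]), 'shift', array([ 0.   , -0.006,  0.006]), 'turn', array([0.001, 0.001, 0.644]))
```

Emit:
carry_out(motion="0 0 0 0 0 0.081 0; 0 0 0 0 0 0.081 0; 0 0 0 0 0 0.081 0; 0 0 0 0 0 0.081 0; 0 0 0 0 0 0.081 0; 0 0 0 0 0 0.08 0; 0 0 0 0 0 0.08 0; 0 0 0 0 0 0.08 0; 0 0 0 0 0 0 0; 0 0 0 0 0 0 0; 0 0 0 0 0 0 0")

```text
time: 8.02
tool_pos: [0.513, -0.039, 0.1547]
ee_rot: [3.139, 0.091, 0.103]
wrist_force: [5.5, 1.0, -0.7]
width: 0.0119
finger_force: 30.0
```

Run:
```python
from h import *
o=readout.get_obs();print(o["joint_positions"].round(2),o["wrist_torque"].round(2))
print(rel(*fr(0,-8)))
```

```text
[-0.17  0.09  1.47 -0.03  1.67  1.3 ] [ 0.22 -1.08 -0.01]
('T', array([ 0.5121, -0.039 ,  0.1538]), 'shift', array([-0.004, -0.   ,  0.005]), 'turn', array([ 0.001,  0.   , -0.001]))
```

Emit:
carry_out(motion="0 0 0 0 0 0 0.4; 0 0 0 0 0 0 0.4; 0 0 0 0 0 0 0.4; 0 0 -0.15 0 0 0 0.4; 0 0 -0.2 0 0 0 0.4; 0 0.3 0 0 0 0 0; 0 0.3 0 0 0 0 0; 0 0 0 0 0 0 0; 0 0 0 0 0 0 0")

```text
time: 9.15
tool_pos: [0.5305, -0.1574, 0.2242]
ee_rot: [3.14, 0.094, 0.101]
wrist_force: [0.5, -0.0, 0.8]
width: 0.002
finger_force: 0.0
```

Run:
```python
from h import *
o=readout.get_obs()
t=snap("top");s=snap("scene");print(blobs(masks(s)["red"],(300,180,380,260),3))
a=cv2.resize(t["pixels"][205:275,270:400],None,fx=5,fy=5,interpolation=cv2.INTER_CUBIC)
b=cv2.resize(s["pixels"][190:275,235:365],None,fx=5,fy=5,interpolation=cv2.INTER_CUBIC)[:245]
cv2.imwrite("pics/f1.png",np.vstack([a,b])[:,:,::-1])
print(o["width"],rel(w([-65,-62,150]),[np.pi,0,TH]))
```

```text
[(array([330.2, 216.2]), np.int32(40), array([327, 213,   8,   8], dtype=int32))]
0.0019707911798024585 ('T', array([ 0.5166, -0.1009,  0.15  ]), 'shift', array([-0.007, -0.284,  0.375]), 'turn', array([ 0.001,  0.044, -0.001]))
```

View pics/f1.png

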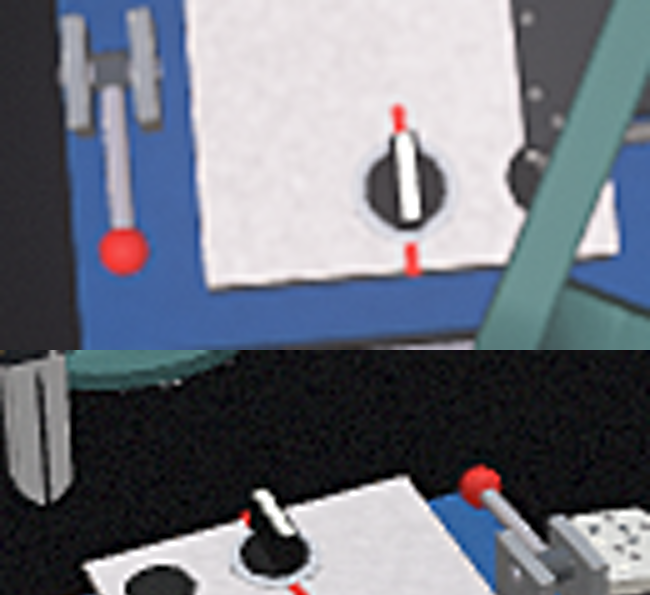

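The upper half shows the white slot in line with both red marks, at (398,115) and (412,260). In both halves the lever is down. Now I press the pad.

Emit:
carry_out(motion="0 0 0 0 0.044 0 0; -0.02 -0.144 0 0 0 0 0; -0.02 -0.144 0 0 0 0 0; 0 0 0.18 0 0 0 0; 0 0 0.18 0 0 0 0; 0 0 0.03 0 0 0 0; 0 0 0.03 0 0 0 0; 0 0 0.03 0 0 0 0; 0 0 0 0 0 0 0; 0 0 0 0 0 0 0")

```text
time: 10.5
tool_pos: [0.5176, -0.101, 0.1361]
ee_rot: [3.139, -0.001, 0.102]
wrist_force: [-3.0, 3.2, 5.3]
width: 0.0005
finger_force: 2.6
```

Run:
```python
from h import *
print(rel(w([-65,-62,131]),[np.pi,0,TH]))
```

```text
('T', array([ 0.5166, -0.1009,  0.131 ]), 'shift', array([-0.005, -0.001,  0.026]), 'turn', array([ 0.001, -0.001, -0.001]))
```

Emit:
carry_out(motion="0 0 0.02 0 0 0 0; 0 0 0.015 0 0 0 0; 0 0 0.01 0 0 0 0; 0 0 0 0 0 0 0; 0 0 0 0 0 0 0; 0 0 0 0 0 0 0")

```text
time: 11.25
tool_pos: [0.5175, -0.1012, 0.1295]
ee_rot: [3.139, -0.002, 0.102]
wrist_force: [-5.9, 4.0, 13.7]
width: 0.0003
finger_force: 6.8
```

Emit:
carry_out(motion="0 0 0.01 0 0 0 0; 0 0 0.005 0 0 0 0; 0 0 0 0 0 0 0; 0 0 0 0 0 0 0; 0 0 0 0 0 0 0")

```text
time: 11.88
tool_pos: [0.5176, -0.1012, 0.1287]
ee_rot: [3.138, -0.003, 0.102]
wrist_force: [-9.7, 3.4, 21.8]
width: 0.0007
finger_force: 10.7
```

Run:
```python
from h import *
s=snap("scene");o=readout.get_obs();print(o["tool_pos"],o["wrist_force"])
print(blobs(masks(s)["red"],(250,180,380,260),3))
cv2.imwrite("pics/p1.png",cv2.resize(s["pixels"][190:310,220:380],None,fx=4.5,fy=4.5,interpolation=cv2.INTER_CUBIC)[:,:,::-1])
```

```text
[ 0.51757157 -0.10118397  0.12869709] [-9.73486371  3.81453683 21.87211211]
[(array([330.2, 216.2]), np.int32(40), array([327, 213,   8,   8], dtype=int32)), (array([283.5, 228.5]), np.int32(4), array([283, 228,   2,   2], dtype=int32)), (array([294.5, 242. ]), np.int32(6), array([293, 241,   4,   3], dtype=int32))]
```

View pics/p1.png

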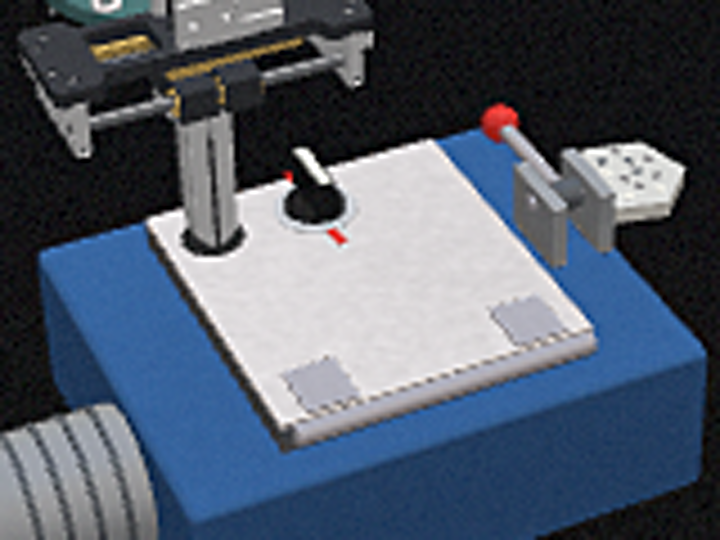

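The crop shows the shut fingers on the pad at (213,240) and the cover lying parallel to the blue top. The slot lies between the marks at (288,175) and (337,237), and the lever is down. The pressing force is 22 N against the roughly 9 N needed, so the cover is on its stop.

```bash
python3 -c "
from bench import robot
print(robot.close_job())"
```

```text
the job is handed in; nothing more can be done
None
```

I pushed the lever down, lined the fastener's slot up with the red marks, and handed the job in with the gripper still holding the cover shut at about 22 N; no verdict came back.

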